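# Wedge up the sagging spice stand

## Robot

A 6-joint arm with a two-finger parallel gripper is mounted at the origin on a cart in front of the work surface, level with it; the furniture and walls round the work are solid. World frame = base frame: x ahead of the robot, y to its left, z up, the work surface at z = 0. Lengths are in m, angles in degrees, forces in N, time in s.
With the tool pointing down it reaches from about 0.375 to 0.9 m from the base axis. Payload 3.1 kg.
Tool frame: the origin (TCP) lies between the finger pads; the fingertips stand 11 mm ahead of it and the grasp point (between the pads) lies 8 mm behind it; z points along the fingers, y is the line along which they close (so a half turn about z gives the same grasp; the last joint's range is limited). The gripper opens to 87 mm and grips with 3 to 60 N. Pads are 19 mm wide; open, the fingers measure 117 mm over their backs; the gripper's body (75 mm by 190 mm) begins 51 mm behind the grasp point.
Start: joints at [-82.248, 30.224, 82.088, -0, 67.689, -10.227], TCP at [0.193, -0.594, 0.234] pointing down, gripper open.
Joint ranges: [-176.69, 176.69], [-43.24, 126.21], [12.49, 139.97], [-82, 262], [0, 151.66], [-163.58, 163.58]. Speed limits (degrees/s): [159.86, 159.86, 180, 180, 180, 180].

## Interface

Orientations are given as a 3x3 rotation matrix whose columns are the frame's x, y, z axes.
In Python, from rig import bot, viewer, workorder, nets gives the robot as it stands. The module is installed in compiled form; this text tells all that it offers.
- The arm moves only by the tool move_arm, never from a script. Its argument "increments" is a list of rows, each a list of 7 numbers: the shift along the tool's x, y, z normalised to -1 to 1, where 1 is 0.3 m, then the turn, a rotation vector about the tool's x, y, z normalised to -1 to 1, where 1 is pi rad, then the opening, from 0 (shut) to 1 (fully open). In form: [[tx, ty, tz, wx, wy, wz, grip], ...]. A call has 1 to 10 rows; each row is the pose to reach, as a shift and turn from the pose commanded when the call began, along the tool's axes at that moment, turning the shorter way round; what a row does not reach only later rows make up. A row lasts 1/12 s, in which the tool goes at most 41.7 mm and 7.16 degrees, less where a joint would pass 70% of its speed; a pose out of reach is approached as far as the arm can. A call with a number of a shift or a turn outside -1 to 1 is refused whole. A call with a gripper value outside its range is refused whole. The fingers move at their own pace and stop on an object; the grip force is fixed at half the most. Time passes only in rows, so rows that repeat a pose let the fingers close. It gives the time, the measured TCP pose, the force, the opening and the grip force at its end, in the units of the state.
- bot.read_state(): the state, without advancing time (a new reading comes with each control period).
- viewer.capture(name): name is "side" or "top"; returns a dict with "image" (420x560x3 uint8, blue, green, red), "K" (3x3 intrinsics, pixels), "dist" ([k1, k2, p1, p2, k3] as OpenCV has them; the pictures are not rectified), "eye" and "orientation" of the camera in the world. Camera axes: x right, y up, looking along -z (the intrinsics and any distortion apply to the point x, -y, -z); pixel columns grow to the right and rows downward; lengths in m; the calibration is good to about 2 mm. A picture is of the moment at which its call begins. There is no depth.
- workorder.hand_in(): hands the job in; it is judged then, once.
Trained networks look in the newest picture that a camera, given by its name, has taken for a name from the list of things; names that differ only in an ending like _2 or _b are one class to them, and where a whole thing is asked for, a point or a joint stands for the part that bears it (a point fixed in the world has none). Each returns a list of dicts, best first, with "conf" (0 to 1); they miss things now and then, are a little off and sometimes report something else, mostly with a low value. They report only what shows in the picture. A call takes as long as a camera call.
- nets.find_in(camera, thing): "location" ([column, row] in pixels, amid what is visible of it).
The state is a dict: "time_s": time; "joint_positions": joint angles; "qvel": joint speeds; "tau": joint torques, N m; "position": TCP position; "tcp_rot": TCP orientation; "force": force on the tool from outside, world axes, zero at the start; "moment": the same for the moment, N m; "opening": opening from 0.0 (shut) to 1.0 (fully open); "grasp_force": force on a finger pad.
Only numpy, scipy, OpenCV 4.12 (cv2) and the standard library are available. Lean on these libraries where they do the work, as an engineer would, in place of code of your own. Each camera call takes 0.05 s, during which the arm holds its last target. There are 200 camera calls.

## Task

The spice stand by the sink sags at the front. Take the orange wedge out of its holder, lay it down on its flat sole (the front of the stand's base board will do) and let go of it, then take it again and push its thin end, square on, under the middle of the front edge of the stand's tilting shelf until the shelf is up level against its stop and the wedge is jammed tight. Leave the wedge there, and do not shift or tip the tin and the mug.

Things in the scene. Friction and masses are not known exactly. Their poses are not given: they have to be found in the camera images.
- wedge_mid (a point): Centre of the orange wedge: 170 mm long, 44 wide, 38 thick at the butt, tapering evenly to 4 at the thin end; ~0.16 kg. Point 85 mm from the butt, half-way through width and thickness (10.5 mm off the sole). z: along the sole, butt to thin end; y: across the width (flat parallel sides); x: square to the sole, away from it. Starts upright in the holder, z up; lying on its sole, x is up.
- wedge: The same wedge; origin at the middle of the butt face (19 mm from the sole), same axes.
- holder: Dark steel open-topped holder fixed to the worktop, 58 (x) by 64 (y) mm, 70 mm high, walls and floor 5 mm. The wedge stands loosely in it on its butt, 5 mm of play on each side, 105 mm of it sticking out. Origin under its centre, on the worktop. Behind it stands a microwave oven (front at x = 0.59 m, left side at y = 0.06 m, 280 mm high): keep clear.
- stand: Fixed spice stand. Origin on the worktop, under the middle of the shelf's front edge; +x: from that edge to the back (the way to push the wedge); y: along the edge. Its base board, 10 mm high, 212 mm wide, reaches from 185 mm before the edge to 200 behind it. Side cheeks (top 60 mm up) at y = +-101 mm begin 30 mm behind the edge, the rear bar 165 mm behind; between them it is clear.
- shelf_edge (a point): Middle of the lower front edge of the light wooden shelf (180 mm wide along y, 180 deep, 14 thick). It hangs 18 mm above the worktop (8 above the base board) when sagging and 36 mm (26 above the base board) when level: the wedge, pushed along the base board, jams with about 110 mm of its length under the shelf and 60 mm left outside.
- tin: Loose small food tin, upright, 57 mm across, 72 mm high; origin under its centre. Bystander.
- mug: Loose white mug with dark dots, 82 mm across, 91 mm high, handle along -y of its frame, 114 mm over all; origin under its centre. Bystander.
- shelf: The shelf; origin at shelf_edge. It tilts 0.10 rad about its rear edge: sagging at first; level, pins in the cheeks meet a firm stop. Three jars are fixed in its rear rail (up to 160 mm above the worktop, 115 mm or more behind the edge). It falls back by its weight (about 4 N at the edge) unless held up. Lifting it takes a 6 N push on the wedge; the wedge is tight when it resists 15 N.

How it is judged:
By the outcome, as a careful person would: the job done as asked, in the order asked, and still so for the second after the job is handed in, with the robot touching nothing.
It also fails if it takes over 61 s, if anything falls off the work surface, if the arm or the gripper's body presses on something with over 40 N, if the wrist force passes 120 N, or if a joint passes its speed limit or range.

## Working session

There is one attempt and no reset: what is moved stays moved. The work goes in short steps, Python scripts to look and compute and a tool call to move; the robot and the scene stay as the last step left them, time stands still between calls to the robot, and variables do not carry over. Pictures are saved under pics/ and viewed, at most 10 in all, crops included, and the job is handed in when it is done.

Besides the shell and the picture viewer there is one more tool, called after ">>>" as name(argument=value, ...) on one line, values as JSON. move_arm: Moves the arm, as the interface text tells. Its arguments: {"type":"object","properties":{"increments":{"type":"array"}},"required":["increments"]}

```bash
mkdir -p pics; cat > h.py <<'E'
import numpy as np, cv2
from rig import bot, viewer, workorder, nets
def pix(c,P):
    P=np.atleast_2d(P).astype(float); R=np.array(c["orientation"]); p=(P-np.array(c["eye"]))@R
    p=p*[1,-1,-1]
    return cv2.projectPoints(p.reshape(-1,1,3),np.zeros(3),np.zeros(3),np.array(c["K"]),np.array(c["dist"],float))[0].reshape(-1,2)
def ray(c,uv):
    n=cv2.undistortPoints(np.array(uv,float).reshape(1,1,2),np.array(c["K"]),np.array(c["dist"],float)).ravel()
    d=np.array(c["orientation"])@np.array([n[0],-n[1],-1]); return np.array(c["eye"]),d/np.linalg.norm(d)
def onz(c,uv,z):
    e,d=ray(c,uv); return e+d*(z-e[2])/d[2]
def tri(rs):
    A=0;b=0
    for e,d in rs:
        M=np.eye(3)-np.outer(d,d);A=A+M;b=b+M@e
    x=np.linalg.solve(A,b); return x,[np.linalg.norm((np.eye(3)-np.outer(d,d))@(x-e)) for e,d in rs]
E
python3 - <<'E'
from h import *
np.set_printoptions(precision=4,suppress=True)
C={n:viewer.capture(n) for n in("side","top")}
for n in C:
    cv2.imwrite(f"pics/{n}0.png",C[n]["image"]); print(n,C[n]["eye"],C[n]["orientation"],C[n]["K"],C[n]["dist"])
for t in["wedge_mid","wedge","holder","stand","shelf_edge","shelf","tin","mug"]:
    r={n:nets.find_in(n,t)[:2] for n in C}; print(t,r)
    if all(r.values()): print(tri([ray(C[n],r[n][0]["location"]) for n in C]))
s=bot.read_state();print(s)
E
```

```text
side [0.5917 1.0945 0.7146] [[-0.9998  0.016   0.0074]
 [-0.0009 -0.4656  0.885 ]
 [ 0.0176  0.8849  0.4655]] [[455.2511   0.     282.7543]
 [  0.     455.2511 208.8517]
 [  0.       0.       1.    ]] [-0.0933  0.      0.      0.      0.    ]
top [ 0.484  -0.0482  1.1434] [[ 0.0191  0.9963 -0.0834]
 [-0.9998  0.0197  0.0066]
 [ 0.0083  0.0832  0.9965]] [[478.7541   0.     281.958 ]
 [  0.     478.7541 206.8332]
 [  0.       0.       1.    ]] [-0.0623  0.      0.      0.      0.    ]
wedge_mid {'side': [{'location': [321.5, 183.7], 'conf': 0.63}], 'top': [{'location': [364.5, 256.6], 'conf': 0.96}]}
(array([ 0.4622, -0.2348,  0.109 ]), [np.float64(0.004192647620153372), np.float64(0.004192647620153496)])
wedge {'side': [{'location': [323.2, 183.3], 'conf': 0.69}], 'top': [{'location': [362.3, 257.7], 'conf': 0.86}]}
(array([ 0.4586, -0.2292,  0.1131]), [np.float64(0.005406100662359908), np.float64(0.005406100662359875)])
holder {'side': [{'location': [317.1, 202.7], 'conf': 0.66}], 'top': [{'location': [348.8, 247.0], 'conf': 0.79}]}
(array([ 0.4788, -0.2084,  0.0541]), [np.float64(0.
[... 1057 characters left out ...]
283.5, 237.7], 'conf': 0.59}]}
(array([ 0.5017, -0.0602,  0.0415]), [np.float64(0.0034078170740169675), np.float64(0.003407817074016886)])
{'time_s': 0.9, 'joint_positions': array([-82.2468,  30.2211,  82.0886,  -0.0004,  67.6903, -10.2279]), 'qvel': array([-0.0233, -0.079 ,  0.0878, -0.0274,  0.1154, -0.0297]), 'tau': array([ -0.0006, -44.0001, -17.6991,   0.0634,   0.0504,  -0.    ]), 'position': array([ 0.193 , -0.5944,  0.2336]), 'tcp_rot': array([[ 0.9512,  0.3087, -0.    ],
       [ 0.3087, -0.9512,  0.    ],
       [-0.    , -0.    , -1.    ]]), 'force': array([-1.3837, -0.4867, -0.5799]), 'moment': array([-0.0061,  0.0329,  0.0099]), 'grasp_force': 0.0, 'opening': 0.9998326756517341}
```

View pics/side0.png

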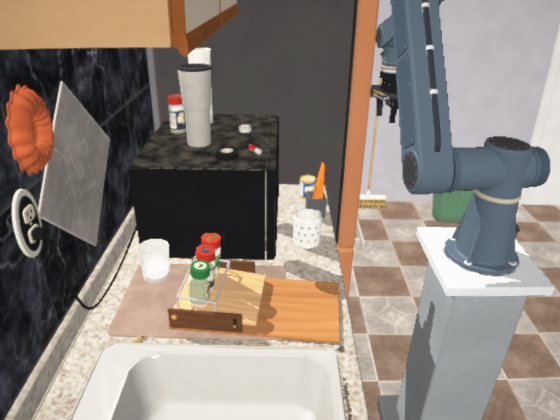

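View pics/top0.png

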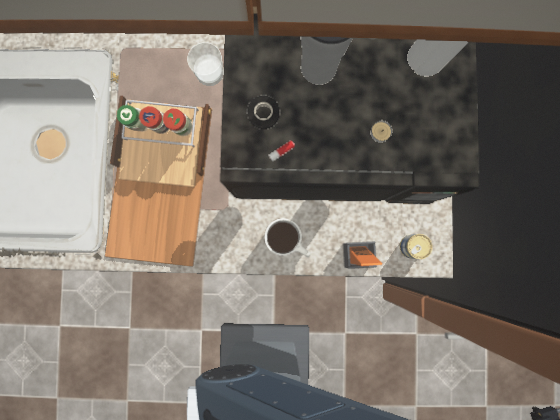

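The side view shows the wedge upright at (320,182), the stand at about (215,290) and the arm clear on the right. The top view shows the holder at (361,255), the tin at (417,246), the mug at (283,237) and the shelf edge running along about row 183. Next I'll zoom in and overlay the geometry.

```bash
python3 - <<'E'
from h import *
C={n:viewer.capture(n) for n in("side","top")}
a=cv2.resize(C["top"]["image"][225:300,320:460],None,fx=5,fy=5,interpolation=cv2.INTER_CUBIC)
b=cv2.resize(C["side"]["image"][150:270,270:410],None,fx=5,fy=5,interpolation=cv2.INTER_CUBIC)
c=cv2.resize(C["top"]["image"][80:280,90:290],None,fx=3,fy=3,interpolation=cv2.INTER_CUBIC)
for n,i in zip("abc",(a,b,c)): cv2.imwrite(f"pics/z{n}.png",i)
E
```

```text
(no output)
```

View pics/za.png

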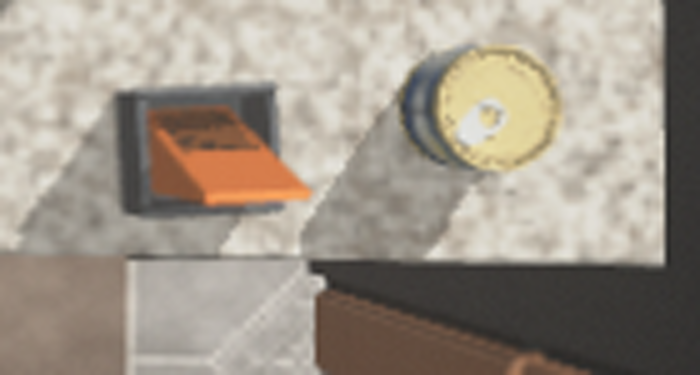

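View pics/zb.png

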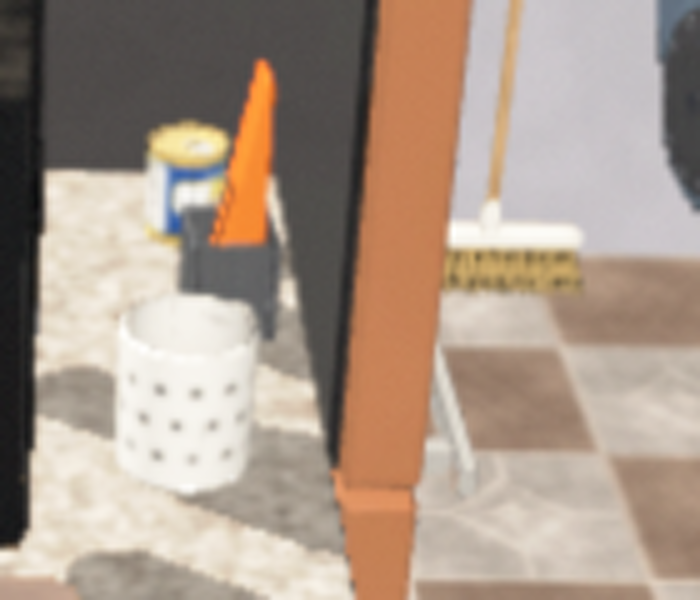

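View pics/zc.png

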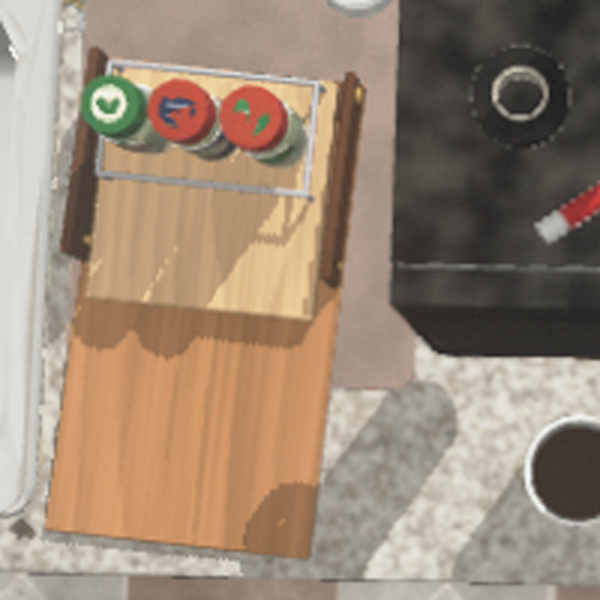

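The zooms show the following:
- **Wedge:** its sole faces the robot (−x) and the slope faces the microwave.
- **Holder:** the rim in crop a spans (118..280, 85..213).
- **Stand:** in crop c, the board's front corners are at (45,530) and (310,557), and the shelf's front corners at (85,296) and (313,320).
- **Post:** there is one at the counter's front right.

Now I'll turn these pixels into positions.

```bash
python3 - <<'E'
from h import *
np.set_printoptions(precision=4,suppress=True)
C={n:viewer.capture(n) for n in("side","top")}; t=C["top"]
A=lambda x,y:(320+x/5,225+y/5); B=lambda x,y:(270+x/5,150+y/5); D=lambda x,y:(90+x/3,80+y/3)
def q(n,pts,z):
    P=np.array([onz(t,p,z) for p in pts]); print(n,P[:,:2].tolist() if 0 else P[:,:2].round(4).ravel(), "len",np.linalg.norm(P[1]-P[0]).round(4),"ang",np.degrees(np.arctan2(*(P[1]-P[0])[1::-1])).round(2)); return P
b=q("boardfront",[D(45,530),D(310,557)],.010); s=q("shelf",[D(85,296),D(313,320)],.032)
print("board-shelf",np.linalg.norm(b.mean(0)[:2]-s.mean(0)[:2]), s.mean(0))
h=q("holder rim",[A(118,92),A(277,85)],.07);h2=q("rim2",[A(122,213),A(280,208)],.07); print((h.mean(0)+h2.mean(0))/2)
q("tip",[A(205,205),A(313,198)],.175); q("tip top",[A(188,152),A(258,150)],.105)
print("tin",onz(t,A(500,108),.072),"mug",onz(t,(283,236),.091))
print("post",tri([ray(t,A(318,290)),ray(C["side"],B(340,475))]),onz(t,A(318,290),0),onz(t,A(318,370),0))
print("post near", tri([ray(t,A(318,370)),ray(C["side"],B(415,490))]))
print("counter edge",onz(t,A(100,257),0),onz(t,A(665,265),0))
E
```

```text
boardfront [0.4521 0.3613 0.4357 0.1503] len 0.2117 ang -94.43
shelf [0.6359 0.3305 0.6203 0.1502] len 0.1809 ang -94.94
board-shelf 0.184841467922725 [0.6281 0.2404 0.032 ]
holder rim [ 0.4943 -0.1951  0.4988 -0.2667] len 0.0718 ang -86.48
rim2 [ 0.4404 -0.1974  0.4438 -0.2684] len 0.071 ang -87.28
[ 0.4693 -0.2319  0.07  ]
tip [ 0.4485 -0.2164  0.452  -0.2602] len 0.044 ang -85.42
tip top [ 0.4686 -0.221   0.47   -0.2514] len 0.0305 ang -87.42
tin [ 0.4901 -0.3674  0.072 ] mug [ 0.5079 -0.0587  0.091 ]
post (array([ 0.3802, -0.342 , -0.1892]), [np.float64(0.00896275138079624), np.float64(0.008962751380796217)]) [ 0.4026 -0.3012  0.    ] [ 0.3649 -0.3014  0.    ]
post near (array([ 0.3287, -0.3444, -0.2031]), [np.float64(0.015093741615954044), np.float64(0.015093741615954129)])
counter edge [ 0.4166 -0.1969  0.    ] [ 0.4167 -0.469   0.    ]
```

```bash
cat >> h.py <<'E'
from scipy.spatial.transform import Rotation as Ro
np.set_printoptions(precision=4,suppress=True)
def tool(yaw,pitch,half=False):
    """yaw of tool x heading (deg) ; pitch 180=down,<180 points ahead along yaw, >180 points back"""
    a=np.radians(pitch); h=np.array([np.cos(np.radians(yaw)),np.sin(np.radians(yaw)),0]); Z=np.array([0,0,1.])
    z=h*np.sin(a)+Z*np.cos(a); y=np.cross(h,-Z)*-1; y=np.cross(-Z,h); x=np.cross(y,z)
    return np.column_stack([x,y,z])
def rel(p,R,p0,R0):
    R0=np.array(R0)
    return np.r_[R0.T@(np.array(p)-p0)/.3, Ro.from_matrix(R0.T@R).as_rotvec()/np.pi].round(4)
def plan(wps,p=None,R=None):
    if p is None: s=bot.read_state(); p,R=s["position"],s["tcp_rot"]; print("now",p,np.array(R).ravel(),"F",s["force"],s["opening"],s["time_s"],s["joint_positions"])
    for q,Q in wps:
        r=rel(q,Q,p,R); print(q,"->",r, "rows",np.ceil(max(np.linalg.norm(r[:3])*300/41.7,np.linalg.norm(r[3:])*180/7.16)))
E
python3 - <<'E'
from h import *
print(tool(18,180))
T=tool(3.5,180);G=tool(3.5,200)
plan([((.15,-.40,.40),tool(18,180)),((.40,-.10,.40),T)])
print("from wp2");plan([((.49,-.237,.30),G),((.457,-.237,.1175),G)],np.array([.40,-.10,.40]),T)
E
```

```text
[[ 0.9511  0.309   0.    ]
 [ 0.309  -0.9511  0.    ]
 [ 0.      0.     -1.    ]]
now [ 0.1929 -0.5944  0.2336] [ 0.9512  0.3086 -0.      0.3086 -0.9512  0.     -0.     -0.     -1.    ] F [ 0.0011  0.5334 -0.121 ] 1.0051024572815386 1.1 [-82.2506  30.2224  82.0882  -0.0003  67.6907 -10.2263]
(0.15, -0.4, 0.4) -> [ 0.064  -0.6607 -0.5548 -0.      0.     -0.0001] rows 7.0
(0.4, -0.1, 0.4) -> [ 1.1652 -1.3547 -0.5548 -0.      0.      0.0804] rows 14.0
from wp2
(0.49, -0.237, 0.3) -> [ 0.2716  0.4741  0.3333  0.     -0.1111  0.    ] rows 5.0
(0.457, -0.237, 0.1175) -> [ 0.1618  0.4674  0.9417  0.     -0.1111  0.    ] rows 8.0
```

>>> move_arm(increments=[[0.064, -0.66, -0.555, 0, 0, 0, 1], [0.064, -0.66, -0.555, 0, 0, 0, 1], [0.064, -0.66, -0.555, 0, 0, 0, 1], [0.064, -0.66, -0.555, 0, 0, 0, 1], [0.064, -0.66, -0.555, 0, 0, 0, 1], [0.064, -0.66, -0.555, 0, 0, 0, 1], [0.064, -0.66, -0.555, 0, 0, 0, 1], [0.064, -0.66, -0.555, 0, 0, 0, 1], [0.064, -0.66, -0.555, 0, 0, 0, 1]])

```text
time_s: 1.85
position: [0.1502, -0.4006, 0.4003]
tcp_rot: [[0.951, 0.309, 0.0], [0.309, -0.951, -0.002], [-0.0, 0.002, -1.0]]
force: [-1.2, -0.3, 0.0]
opening: 1.0
grasp_force: 0.0
```

```bash
python3 - <<'E'
from h import *
plan([((.40,-.10,.40),tool(3.5,180))])
E
```

```text
now [ 0.1502 -0.4006  0.4003] [ 0.9512  0.3086  0.0003  0.3086 -0.9512 -0.0023 -0.0004  0.0023 -1.    ] F [-1.1879 -0.3419  0.0045] 1.0004296949069575 1.85 [-84.4939   3.8892  93.8965   0.0051  82.0809 -12.4681]
(0.4, -0.1, 0.4) -> [ 1.1014 -0.6962 -0.0011  0.0007  0.      0.0804] rows 10.0
```

>>> move_arm(increments=[[0.99, -0.63, 0, 0, 0, 0.08, 1], [0.99, -0.63, 0, 0, 0, 0.08, 1], [0.99, -0.63, 0, 0, 0, 0.08, 1], [0.99, -0.63, 0, 0, 0, 0.08, 1], [0.99, -0.63, 0, 0, 0, 0.08, 1], [0.99, -0.63, 0, 0, 0, 0.08, 1], [0.99, -0.63, 0, 0, 0, 0.08, 1], [0.99, -0.63, 0, 0, 0, 0.08, 1], [0.99, -0.63, 0, 0, 0, 0.08, 1], [0.99, -0.63, 0, 0, 0, 0.08, 1]])

```text
time_s: 2.68
position: [0.3773, -0.1256, 0.3983]
tcp_rot: [[0.998, 0.069, -0.001], [0.069, -0.998, 0.004], [-0.001, -0.004, -1.0]]
force: [-0.8, -0.6, 0.7]
opening: 0.998
grasp_force: 0.0
```

```bash
python3 - <<'E'
from h import *
G=tool(3.5,200)
plan([((.47,-.16,.36),G),((.475,-.237,.30),G),((.457,-.237,.1175),G)])
E
```

```text
now [ 0.3773 -0.1256  0.3983] [ 0.9976  0.0692 -0.001   0.0692 -0.9976  0.0039 -0.0007 -0.004  -1.    ] F [-0.7608 -0.5836  0.7198] 0.9980223462035229 2.6833 [-34.7368   1.1061  97.1833   0.1541  81.8869  51.2708]
(0.47, -0.16, 0.36) -> [ 0.3004  0.1364  0.1267 -0.0008 -0.1109  0.0028] rows 3.0
(0.475, -0.237, 0.3) -> [ 0.2994  0.3944  0.3257 -0.0008 -0.1109  0.0028] rows 5.0
(0.457, -0.237, 0.1175) -> [ 0.24    0.3927  0.9341 -0.0008 -0.1109  0.0028] rows 8.0
```

>>> move_arm(increments=[[0.3, 0.14, 0.127, 0, -0.111, 0.003, 1], [0.3, 0.14, 0.127, 0, -0.111, 0.003, 1], [0.3, 0.14, 0.127, 0, -0.111, 0.003, 1], [0.3, 0.394, 0.326, 0, -0.111, 0.003, 1], [0.3, 0.394, 0.326, 0, -0.111, 0.003, 1], [0.3, 0.394, 0.326, 0, -0.111, 0.003, 1], [0.3, 0.394, 0.326, 0, -0.111, 0.003, 1], [0.3, 0.394, 0.326, 0, -0.111, 0.003, 1], [0.3, 0.394, 0.326, 0, -0.111, 0.003, 1], [0.3, 0.394, 0.326, 0, -0.111, 0.003, 1]])

```text
time_s: 3.52
position: [0.4717, -0.2404, 0.3036]
tcp_rot: [[0.939, 0.054, -0.339], [0.05, -0.999, -0.021], [-0.34, 0.002, -0.94]]
force: [-0.2, 0.9, 0.1]
opening: 0.998
grasp_force: 0.0
```

```bash
python3 - <<'E'
from h import *
G=tool(3.5,200)
plan([((.475,-.237,.30),G),((.462,-.237,.19),G),((.457,-.237,.1175),G)])
C={n:viewer.capture(n) for n in("side","top")}
a=C["top"]["image"][150:330,260:500]; b=C["side"]["image"][50:275,250:430]
cv2.imwrite("pics/hov.png",np.hstack([cv2.resize(a,(400,300)),cv2.resize(b,(375,300*1))]))
E
```

```text
now [ 0.4717 -0.2404  0.3036] [ 0.9391  0.0538 -0.3393  0.0498 -0.9985 -0.0206 -0.3399  0.0025 -0.9405] F [-0.193   0.87    0.0621] 0.9978295626365665 3.5167 [-32.646   26.64    79.624  -11.5599  90.0089  55.9489]
(0.475, -0.237, 0.3) -> [ 0.015  -0.0109  0.0073 -0.     -0.0007 -0.0024] rows 1.0
(0.462, -0.237, 0.19) -> [ 0.099  -0.0141  0.3669 -0.     -0.0007 -0.0024] rows 3.0
(0.457, -0.237, 0.1175) -> [ 0.1654 -0.0156  0.5998 -0.     -0.0007 -0.0024] rows 5.0
```

View pics/hov.png

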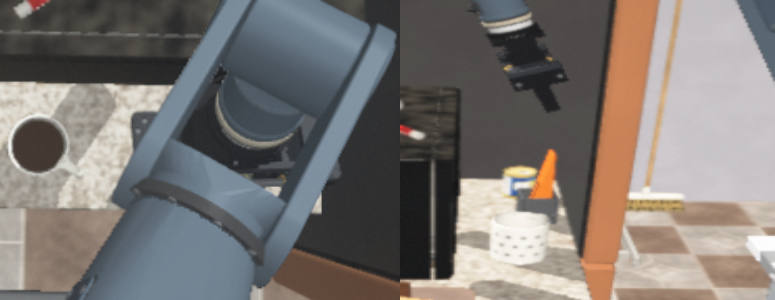

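The side view shows the tilted gripper above and behind the wedge, clear of the microwave and the mug. I'll go down in two stages.

>>> move_arm(increments=[[0.099, -0.014, 0.367, 0, 0, -0.002, 1], [0.099, -0.014, 0.367, 0, 0, -0.002, 1], [0.099, -0.014, 0.367, 0, 0, -0.002, 1], [0.12, -0.015, 0.45, 0, 0, -0.002, 1], [0.135, -0.015, 0.51, 0, 0, -0.002, 1], [0.148, -0.015, 0.57, 0, 0, -0.002, 1], [0.148, -0.015, 0.57, 0, 0, -0.002, 1], [0.148, -0.015, 0.57, 0, 0, -0.002, 1]])

```text
time_s: 4.28
position: [0.4545, -0.2373, 0.1268]
tcp_rot: [[0.938, 0.06, -0.342], [0.056, -0.998, -0.02], [-0.342, -0.001, -0.94]]
force: [-0.2, -0.2, -0.3]
opening: 1.0
grasp_force: 0.0
```

```bash
python3 - <<'E'
from h import *
plan([])
C={n:viewer.capture(n) for n in("side","top")}
b=C["side"]["image"][50:250,230:400]
cv2.imwrite("pics/gr.png",cv2.resize(b,None,fx=3,fy=3,interpolation=2))
E
```

```text
now [ 0.4545 -0.2373  0.1268] [ 0.9379  0.0598 -0.3416  0.0565 -0.9982 -0.0197 -0.3422 -0.0008 -0.9396] F [-0.2289 -0.1557 -0.3341] 1.0004258204658412 4.2833 [-33.2699  37.7024  91.4831 -12.7348  67.6236  59.9021]
```

View pics/gr.png

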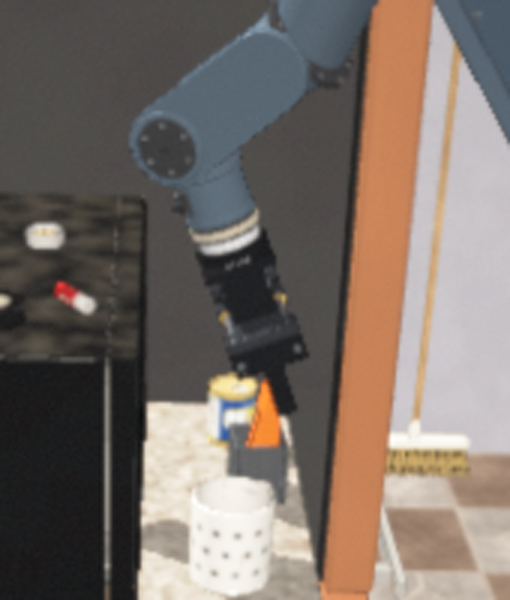

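The finger at (285,390) looks slightly robotward of the wedge tip, which is behind it at (265,375). I'll check by projection before closing.

```bash
python3 - <<'E'
from h import *
c=viewer.capture("side"); s=bot.read_state(); R=np.array(s["tcp_rot"]);p=s["position"]
z=lambda u:((u-[230,50])*3)
print("tip sole edge L/R", z(pix(c,[[.450,-.216,.175],[.453,-.260,.175]])), "seen zoom b tip px",(262/5+270,60/5+150), "->", (np.array([262/5+270,162])-[230,50])*3)
print("tip thin upper",z(pix(c,[[.454,-.216,.175]])))
print("sole at holder top", z(pix(c,[[.450,-.216,.07]])),"seen",(np.array([267/5+270,245/5+150])-[230,50])*3,"upper at rim",z(pix(c,[[.475,-.216,.07]])),"seen",(np.array([212/5+270,198.6])-[230,50])*3)
g=p-.008*R[:,2]; print("grasp",g)
for o in (-.0435,0): print("fing",z(pix(c,[g+R[:,1]*o-R[:,0]*.0095,g+R[:,1]*o+R[:,0]*.0095,p+R[:,1]*o+.011*R[:,2]])).round(0).tolist())
E
```

```text
tip sole edge L/R [[287.1233 350.6267]
 [280.8694 334.7261]] seen zoom b tip px (322.4, 162.0) -> [277.2 336. ]
tip thin upper [[283.2699 350.5562]]
sole at holder top [[281.1888 441.5294]] seen [280.2 447. ] upper at rim [[257.878  441.1426]] seen [247.2 445.8]
grasp [ 0.4585 -0.2381  0.1356]
fing [[290.0, 391.0], [272.0, 397.0], [286.0, 409.0]]
fing [[284.0, 374.0], [267.0, 380.0], [280.0, 392.0]]
```

The projection agrees: the grasp point is on the wedge's mid-thickness, so I'll close and lift.

>>> move_arm(increments=[[0, 0, 0, 0, 0, 0, 0], [0, 0, 0, 0, 0, 0, 0], [0, 0, 0, 0, 0, 0, 0], [0, 0, 0, 0, 0, 0, 0], [0, 0, 0, 0, 0, 0, 0], [0, 0, 0, 0, 0, 0, 0], [0, 0, 0, 0, 0, 0, 0], [0, 0, 0, 0, 0, 0, 0]])

```text
time_s: 5.1
position: [0.4544, -0.2377, 0.1263]
tcp_rot: [[0.938, 0.059, -0.341], [0.056, -0.998, -0.019], [-0.342, -0.001, -0.94]]
force: [-0.2, -0.5, 0.7]
opening: 0.499
grasp_force: 29.9
```

>>> move_arm(increments=[[-0.023, 0, -0.063, 0, 0, 0, 0], [-0.046, 0, -0.125, 0, 0, 0, 0], [-0.068, 0, -0.188, 0, 0, 0, 0], [-0.114, 0, -0.313, 0, 0, 0, 0], [-0.16, 0, -0.438, 0, 0, 0, 0], [-0.205, 0, -0.564, 0, 0, 0, 0], [-0.24, 0, -0.66, 0, 0, 0, 0], [-0.24, 0, -0.66, 0, 0, 0, 0]])

```text
time_s: 5.77
position: [0.4571, -0.2396, 0.3435]
tcp_rot: [[0.942, 0.059, -0.331], [0.053, -0.998, -0.027], [-0.332, 0.008, -0.943]]
force: [0.6, -0.5, -1.5]
opening: 0.502
grasp_force: 29.9
```

```bash
python3 - <<'E'
from h import *
# wedge in tool frame (assume upright at grasp with yaw 3.5, sole x .451, mid y -.238)
Rt=tool(3.5,200); 
# lay: stand axes, tool heading psi, elevation e below horizontal
psi=58.; tilt=10.  # thin end raised by tilt
L=tool(psi,90+20+tilt)
Rw_t=Rt.T@Ro.from_euler('z',3.5,degrees=True).as_matrix()
Rw=L@Rw_t; print("wedge axes lying",Rw)
p_tcp=np.array([.4544,-.2377,.1263]); butt=np.array([.470,-.238,.005]); b_t=Rt.T@(butt-p_tcp)  # butt face centre
sole_butt=b_t+Rw_t@np.array([-.019,0,0])
X=np.array([np.cos(np.radians(-4.7)),np.sin(np.radians(-4.7)),0]);Y=np.array([-X[1],X[0],0]);E=np.array([.628,.2404,0])
mid=E-.095*X; zw=-np.array([np.cos(np.radians(psi)),np.sin(np.radians(psi)),0])
target=mid-.085*zw+np.array([0,0,.013]); print("butt edge target",target,"tip",target+.17*zw)
for pp in(target,target+.17*zw): print("stand coords",(pp-E)@X,(pp-E)@Y)
P=target-L@sole_butt; print("TCP lay",P)
plan([((.48,-.12,.36),tool(10,170)),((.45,.0,.33),tool(30,145)),((P+[0,0,.12]),L),(P,L)])
E
```

```text
wedge axes lying [[ 0.092  -0.848  -0.5219]
 [ 0.1473  0.5299 -0.8352]
 [ 0.9848 -0.      0.1736]]
butt edge target [0.5784 0.3203 0.013 ] tip [0.4883 0.1761 0.013 ]
stand coords -0.05601478786883321 0.07553246477567066
stand coords -0.13398521213116674 -0.07553246477567065
TCP lay [0.5143 0.2201 0.0375]
now [ 0.4571 -0.2396  0.3435] [ 0.9419  0.0593 -0.3307  0.0532 -0.9982 -0.0273 -0.3317  0.0081 -0.9433] F [ 0.5824 -0.4575 -1.4675] 0.5022959508395786 5.7667 [-33.3143  23.1723  78.9048 -11.8188  93.335   54.2788]
(0.48, -0.12, 0.36) -> [ 0.0749 -0.3931 -0.0882 -0.0004  0.1632 -0.0372] rows 5.0
(0.45, 0.0, 0.33) -> [ 0.0352 -0.7991  0.0283  0.0235  0.2971 -0.1516] rows 9.0
[0.5143 0.2201 0.1575] -> [ 0.4669 -1.5235  0.4799  0.1161  0.4061 -0.3062] rows 14.0
[0.5143 0.2201 0.0375] -> [ 0.5996 -1.5268  0.8572  0.1161  0.4061 -0.3062] rows 14.0
```

>>> move_arm(increments=[[0.075, -0.393, -0.088, 0, 0.163, -0.037, 0], [0.075, -0.393, -0.088, 0, 0.163, -0.037, 0], [0.075, -0.393, -0.088, 0, 0.163, -0.037, 0], [0.075, -0.393, -0.088, 0, 0.163, -0.037, 0], [0.035, -0.8, 0.028, 0.0235, 0.297, -0.152, 0], [0.035, -0.8, 0.028, 0.0235, 0.297, -0.152, 0], [0.035, -0.8, 0.028, 0.0235, 0.297, -0.152, 0], [0.035, -0.8, 0.028, 0.0235, 0.297, -0.152, 0], [0.035, -0.8, 0.028, 0.0235, 0.297, -0.152, 0], [0.035, -0.8, 0.028, 0.0235, 0.297, -0.152, 0]])

```text
time_s: 6.6
position: [0.4445, 0.0037, 0.3234]
tcp_rot: [[0.716, 0.502, 0.485], [0.406, -0.865, 0.297], [0.568, -0.016, -0.823]]
force: [0.7, -0.1, -2.4]
opening: 0.501
grasp_force: 30.0
```

```bash
python3 - <<'E'
from h import *
L=tool(58,120);P=np.array([.5143,.2201,.0375])
plan([((P+[0,0,.12]),L),(P,L)])
E
```

```text
now [0.4445 0.0037 0.3234] [ 0.7161  0.5022  0.4847  0.4055 -0.8646  0.2967  0.5681 -0.0159 -0.8228] F [ 0.7129 -0.1111 -2.448 ] 0.5012457104582594 6.6 [-36.2562   1.2212 119.1363  41.1789  53.0084   0.3055]
[0.5143 0.2201 0.1575] -> [ 0.1451 -0.4981  0.7817  0.1112  0.137  -0.1094] rows 7.0
[0.5143 0.2201 0.0375] -> [-0.0822 -0.4917  1.1108  0.1112  0.137  -0.1094] rows 9.0
```

>>> move_arm(increments=[[0.145, -0.498, 0.782, 0.111, 0.137, -0.109, 0], [0.145, -0.498, 0.782, 0.111, 0.137, -0.109, 0], [0.145, -0.498, 0.782, 0.111, 0.137, -0.109, 0], [0.145, -0.498, 0.782, 0.111, 0.137, -0.109, 0], [0.145, -0.498, 0.782, 0.111, 0.137, -0.109, 0], [0.145, -0.498, 0.782, 0.111, 0.137, -0.109, 0], [0.145, -0.498, 0.782, 0.111, 0.137, -0.109, 0], [0.145, -0.498, 0.782, 0.111, 0.137, -0.109, 0], [0.145, -0.498, 0.782, 0.111, 0.137, -0.109, 0], [0.145, -0.498, 0.782, 0.111, 0.137, -0.109, 0]])

```text
time_s: 7.43
position: [0.5159, 0.2202, 0.1554]
tcp_rot: [[0.27, 0.849, 0.455], [0.427, -0.529, 0.734], [0.863, -0.004, -0.505]]
force: [-0.1, 1.0, -2.0]
opening: 0.501
grasp_force: 30.0
```

```bash
python3 - <<'E'
from h import *
L=tool(58,120);P=np.array([.5143,.2201,.0375])
plan([((P+[0,0,.12]),L),(P+[0,0,.03],L),(P,L)])
C={n:viewer.capture(n) for n in("side","top")}
a=C["top"]["image"][120:300,80:320]; b=C["side"]["image"][140:350,130:410]
cv2.imwrite("pics/lay.png",np.vstack([cv2.resize(a,(400,300)),cv2.resize(b,(400,300))]))
E
```

```text
now [0.5159 0.2202 0.1554] [ 0.2699  0.8486  0.455   0.4268 -0.529   0.7335  0.8632 -0.0038 -0.5049] F [-0.1213  1.0026 -2.0239] 0.5008786388706553 7.4333 [-16.2612  42.0136 125.6876  98.1109  57.1384 -75.6071]
[0.5143 0.2201 0.1575] -> [ 0.0045 -0.0045 -0.0063 -0.0009  0.0018 -0.0009] rows 1.0
[0.5143 0.2201 0.0675] -> [-0.2545 -0.0033  0.1452 -0.0009  0.0018 -0.0009] rows 3.0
[0.5143 0.2201 0.0375] -> [-0.3408 -0.003   0.1957 -0.0009  0.0018 -0.0009] rows 3.0
```

View pics/lay.png

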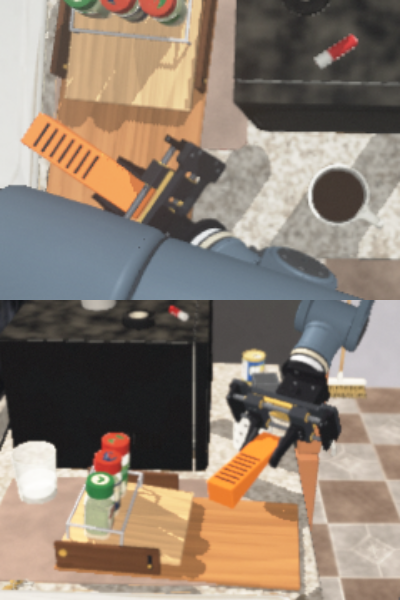

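The wedge is held level, slope up, with its butt end at about (40,130) over the board in the top view. Next I'll lower it.

>>> move_arm(increments=[[-0.08, 0, 0.044, 0, 0, 0, 0], [-0.16, 0, 0.09, 0, 0.002, 0, 0], [-0.255, -0.003, 0.145, 0, 0.002, 0, 0], [-0.28, -0.003, 0.16, 0, 0.002, 0, 0], [-0.3, -0.003, 0.172, 0, 0.002, 0, 0], [-0.32, -0.003, 0.184, 0, 0.002, 0, 0], [-0.335, -0.003, 0.193, 0, 0.002, 0, 0], [-0.335, -0.003, 0.193, 0, 0.002, 0, 0]])

```text
time_s: 8.2
position: [0.518, 0.2177, 0.0441]
tcp_rot: [[0.26, 0.846, 0.465], [0.421, -0.533, 0.734], [0.869, 0.005, -0.495]]
force: [0.0, -0.8, -3.1]
opening: 0.504
grasp_force: 30.0
```

```bash
python3 - <<'E'
from h import *
plan([])
c=viewer.capture("side")
b=c["image"][200:350,130:330]
cv2.imwrite("pics/lay2.png",cv2.resize(b,(800,600),interpolation=2))
E
```

```text
now [0.518  0.2177 0.0441] [ 0.2603  0.846   0.4653  0.4208 -0.5332  0.734   0.869   0.0047 -0.4948] F [ 0.0275 -0.8249 -3.0923] 0.5037181867703815 8.2 [-16.7035  59.5672 124.6349 107.9046  61.5601 -94.912 ]
```

View pics/lay2.png

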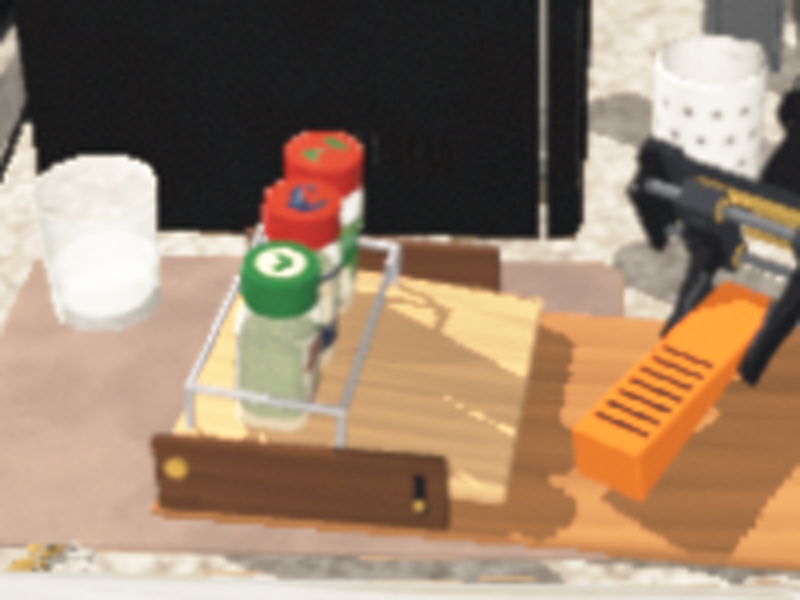

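The wedge's butt is just above the board at (610,480). I'll lower a few millimetres more until it touches.

>>> move_arm(increments=[[-0.003, 0, 0.0015, 0, 0, 0, 0], [-0.006, 0, 0.003, 0, 0, 0, 0], [-0.009, 0, 0.005, 0, 0, 0, 0], [-0.012, 0, 0.007, 0, 0, 0, 0], [-0.012, 0, 0.007, 0, 0, 0, 0]])

```text
time_s: 8.67
position: [0.5175, 0.2182, 0.0392]
tcp_rot: [[0.261, 0.846, 0.464], [0.421, -0.533, 0.735], [0.869, 0.003, -0.495]]
force: [0.1, -0.2, -2.6]
opening: 0.502
grasp_force: 30.0
```

>>> move_arm(increments=[[-0.004, 0, 0.002, 0, 0, 0, 0], [-0.008, 0, 0.004, 0, 0, 0, 0], [-0.012, 0, 0.006, 0, 0, 0, 0], [-0.015, 0, 0.008, 0, 0, 0, 0], [-0.015, 0, 0.008, 0, 0, 0, 0], [-0.015, 0, 0.008, 0, 0, 0, 0]])

```text
time_s: 9.17
position: [0.5173, 0.2181, 0.034]
tcp_rot: [[0.262, 0.846, 0.464], [0.42, -0.533, 0.735], [0.869, 0.003, -0.495]]
force: [-0.1, -0.9, -2.1]
opening: 0.498
grasp_force: 30.0
```

>>> move_arm(increments=[[-0.004, 0, 0.002, 0, 0, 0, 0], [-0.008, 0, 0.004, 0, 0, 0, 0], [-0.012, 0, 0.006, 0, 0, 0, 0], [-0.012, 0, 0.006, 0, 0, 0, 0], [-0.012, 0, 0.006, 0, 0, 0, 0]])

```text
time_s: 9.58
position: [0.5175, 0.2182, 0.0311]
tcp_rot: [[0.26, 0.846, 0.465], [0.418, -0.533, 0.736], [0.87, 0.003, -0.492]]
force: [-1.1, -0.9, 2.4]
opening: 0.501
grasp_force: 30.0
```

Contact. I'll release and back off.

>>> move_arm(increments=[[0, 0, 0, 0, 0, 0, 1], [0, 0, 0, 0, 0, 0, 1], [0, 0, 0, 0, 0, 0, 1], [0, 0, 0, 0, 0, 0, 1], [0, 0, 0, 0, 0, 0, 1], [0, 0, 0, 0, 0, 0, 1], [0.02, 0, -0.06, 0, 0, 0, 1], [0.04, 0, -0.15, 0, 0, 0, 1], [0.06, 0, -0.25, 0, 0, 0, 1], [0.06, 0, -0.25, 0, 0, 0, 1]])

```text
time_s: 10.42
position: [0.4865, 0.1683, 0.0851]
tcp_rot: [[0.263, 0.844, 0.467], [0.419, -0.536, 0.733], [0.869, 0.003, -0.495]]
force: [-0.1, -0.3, -0.3]
opening: 0.996
grasp_force: 0.0
```

```bash
python3 - <<'E'
from h import *
p=bot.read_state()["position"]
plan([(p+[0.02,0.0,.20],tool(58,150)),((.50,.15,.30),tool(58,180)),((.40,.0,.35),tool(58,180))])
E
```

```text
now [0.4865 0.1683 0.0851] [ 0.2629  0.8443  0.467   0.419  -0.5359  0.733   0.8691  0.0029 -0.4946] F [-0.1434 -0.2691 -0.309 ] 0.9960859596995121 10.4167 [-26.1286  55.0508 129.9352  99.1471  61.0283 -95.8585]
[0.5065 0.1683 0.2851] -> [ 0.5969  0.0582 -0.2986  0.0023 -0.1686 -0.0009] rows 5.0
(0.5, 0.15, 0.3) -> [ 0.6089  0.0728 -0.378   0.002  -0.3353 -0.0015] rows 9.0
(0.4, 0.0, 0.35) -> [ 0.4566  0.0598 -0.9826  0.002  -0.3353 -0.0015] rows 9.0
```

>>> move_arm(increments=[[0.3, 0.03, -0.15, 0, -0.06, 0, 1], [0.6, 0.06, -0.3, 0, -0.168, 0, 1], [0.6, 0.06, -0.3, 0, -0.168, 0, 1], [0.6, 0.06, -0.3, 0, -0.168, 0, 1], [0.6, 0.06, -0.3, 0, -0.168, 0, 1], [0.53, 0.06, -0.7, 0.002, -0.335, 0, 1], [0.53, 0.06, -0.7, 0.002, -0.335, 0, 1], [0.53, 0.06, -0.7, 0.002, -0.335, 0, 1], [0.53, 0.06, -0.7, 0.002, -0.335, 0, 1], [0.53, 0.06, -0.7, 0.002, -0.335, 0, 1]])

```text
time_s: 11.25
position: [0.4529, 0.0936, 0.299]
tcp_rot: [[0.498, 0.857, 0.131], [0.815, -0.514, 0.268], [0.297, -0.027, -0.955]]
force: [0.0, 1.1, -1.8]
opening: 1.003
grasp_force: 0.0
```

>>> move_arm(increments=[[0, 0, 0, 0, 0, 0, 1], [0, 0, 0, 0, 0, 0, 1]])

```text
time_s: 11.42
position: [0.4563, 0.095, 0.3008]
tcp_rot: [[0.491, 0.86, 0.141], [0.815, -0.511, 0.273], [0.307, -0.019, -0.952]]
force: [-0.1, 0.9, -1.4]
opening: 0.999
grasp_force: 0.0
```

```bash
python3 - <<'E'
from h import *
plan([])
C={n:viewer.capture(n) for n in("side","top")}
for k in("wedge_mid","shelf_edge","mug","tin"):
    r={n:nets.find_in(n,k)[:1] for n in C}; print(k,[(n,r[n]) for n in r])
    if all(r.values()): print(tri([ray(C[n],r[n][0]["location"]) for n in C]))
# orange mask rectified to board plane
for n,rg in(("top",(80,300,80,320)),("side",(200,350,130,400))):
    im=C[n]["image"]; h=cv2.cvtColor(im,cv2.COLOR_BGR2HSV)
    m=((h[...,0]>6)&(h[...,0]<17)&(h[...,1]>205)&(h[...,2]>150)).astype(np.uint8)
    M=np.zeros_like(m);M[rg[0]:rg[1],rg[2]:rg[3]]=m[rg[0]:rg[1],rg[2]:rg[3]]
    k,l,st,ce=cv2.connectedComponentsWithStats(M); i=1+np.argmax(st[1:,4]); print(n,st[i],ce[i],cv2.boxPoints(cv2.minAreaRect(np.argwhere(l==i)[:,::-1].astype(np.float32))))
a=C["top"]["image"][150:300,80:280]; b=C["side"]["image"][230:350,170:370]
cv2.imwrite("pics/laid.png",np.vstack([cv2.resize(a,(440,330),interpolation=2),cv2.resize(b,(440,264),interpolation=2)]))
E
```

```text
now [0.4563 0.095  0.3008] [ 0.4909  0.8597  0.1414  0.8155 -0.5105  0.2727  0.3066 -0.0186 -0.9517] F [-0.1268  0.8503 -1.4485] 0.9986843921914073 11.4167 [-13.4945   9.4678 106.3168  19.8759  61.2869   8.2016]
wedge_mid [('side', [{'location': [297.7, 304.7], 'conf': 0.96}]), ('top', [{'location': [152.1, 220.4], 'conf': 0.97}])]
(array([0.5425, 0.2506, 0.0149]), [np.float64(0.002344870445335146), np.float64(0.0023448704453352515)])
shelf_edge [('side', [{'location': [216.0, 288.8], 'conf': 0.92}]), ('top', [{'location': [359.7, 254.9], 'conf': 0.71}])]
(array([ 0.6403, -0.2561, -0.2984]), [np.float64(0.179948534705826), np.float64(0.1799485347058263)])
mug [('side', [{'location': [305.9, 229.4], 'conf': 0.95}]), ('top', [{'location': [283.0, 236.7], 'conf': 0.87}])]
(array([ 0.5102, -0.0595,  0.0405]), [np.float64(0.0027992994619370033), np.float64(0.002799299461937058)])
tin [('side', [{'location': [305.1, 182.2], 'conf': 0.87}]), ('top', [{'location': [416.3, 247.5], 'conf': 0.64}])]
(array([ 0.4955, -0.3648,  0.0538]), [np.float64(0.007446104062357466), np.float64(0.007446104062357404)])Traceback (most recent call last):
  File "<stdin>", line 12, in <module>
    return _wrapfunc(a, 'argmax', axis=axis, out=out, **kwds)
    return bound(*args, **kwds)
ValueError: attempt to get argmax of an empty sequence
```

```bash
python3 - <<'E'
from h import *
C={n:viewer.capture(n) for n in("side","top")}
for n,rg in(("top",(190,280,100,215)),("side",(260,345,250,345))):
    im=C[n]["image"]; h=cv2.cvtColor(im,cv2.COLOR_BGR2HSV).astype(int); h0=cv2.cvtColor(cv2.imread(f"pics/{n}0.png"),cv2.COLOR_BGR2HSV).astype(int)
    m=((h[...,1]-h0[...,1]>25)&(h[...,0]<22)&(h[...,2]>120)).astype(np.uint8)
    M=np.zeros_like(m);M[rg[0]:rg[1],rg[2]:rg[3]]=m[rg[0]:rg[1],rg[2]:rg[3]]
    k,l,st,ce=cv2.connectedComponentsWithStats(M); i=1+np.argmax(st[1:,4]); c=np.argwhere(l==i)[:,::-1].astype(np.float32); bx=cv2.boxPoints(cv2.minAreaRect(c)); print(n,st[i],bx.ravel(), h[int(ce[i][1]),int(ce[i][0])])
    if n=="top":
        for z in(.01,.03): print([onz(C[n],p,z)[:2].round(4).tolist() for p in bx])
        v=cv2.fitLine(np.array([onz(C[n],p,.0205)[:2] for p in c],np.float32),cv2.DIST_L2,0,.01,.01).ravel();print("line",v,np.degrees(np.arctan2(v[1],v[0])))
a=C["top"]["image"][150:300,80:280]; b=C["side"]["image"][230:350,170:370]
cv2.imwrite("pics/laid.png",np.vstack([cv2.resize(a,(440,330),interpolation=2),cv2.resize(b,(440,264),interpolation=2)]))
E
```

```text
top [ 116  195   73   56 1306] [115.     210.     126.0769 193.3846 189.0769 235.3846 178.     252.    ] [ 13 161 236]
[[0.5634, 0.3423], [0.6037, 0.3175], [0.5067, 0.1627], [0.467, 0.1876]]
[[0.562, 0.3355], [0.6016, 0.311], [0.5063, 0.1589], [0.4673, 0.1834]]
line [0.5235 0.852  0.533  0.2461] 58.433838
side [ 274  283   52   46 1118] [267.9811 315.566  307.7472 272.1849 326.4944 289.3698 286.7283 332.7509] [ 13 197 240]
```

```bash
python3 - <<'E'
from h import *
T=tool(58.4,180)
plan([((.559,.293,.16),T)])
E
```

```text
now [0.4549 0.0942 0.2982] [ 0.495   0.8583  0.1351  0.8142 -0.5125  0.273   0.3035 -0.0252 -0.9525] F [ 0.438  -0.1183  0.6676] 0.9979167744003046 12.0167 [-13.6      9.6918 106.4749  19.7989  61.2982   8.2672]
(0.559, 0.293, 0.16) -> [ 0.5716 -0.0302  0.6666 -0.0086 -0.0981  0.003 ] rows 7.0
```

View pics/laid.png

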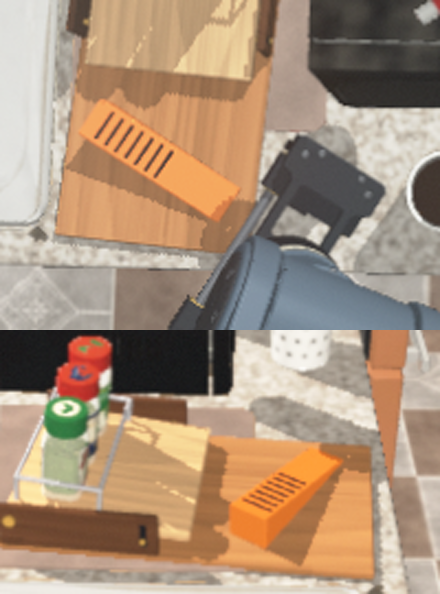

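The wedge lies flat on its sole on the board, with the butt at (90,115) and the tip at (229,206) in the upper crop, which agrees with the fit. Next comes the second grasp.

>>> move_arm(increments=[[0.572, -0.03, 0.667, -0.009, -0.098, 0.003, 1], [0.572, -0.03, 0.667, -0.009, -0.098, 0.003, 1], [0.572, -0.03, 0.667, -0.009, -0.098, 0.003, 1], [0.572, -0.03, 0.667, -0.009, -0.098, 0.003, 1], [0.572, -0.03, 0.667, -0.009, -0.098, 0.003, 1], [0.572, -0.03, 0.667, -0.009, -0.098, 0.003, 1], [0.572, -0.03, 0.667, -0.009, -0.098, 0.003, 1], [0.572, -0.03, 0.667, -0.009, -0.098, 0.003, 1], [0.572, -0.03, 0.667, -0.009, -0.098, 0.003, 1], [0.572, -0.03, 0.667, -0.009, -0.098, 0.003, 1]])

```text
time_s: 12.85
position: [0.5588, 0.2927, 0.1602]
tcp_rot: [[0.524, 0.852, 0.001], [0.852, -0.524, -0.001], [-0.0, 0.002, -1.0]]
force: [0.5, 0.2, 0.3]
opening: 1.002
grasp_force: 0.0
```

```bash
python3 - <<'E'
from h import *
T=tool(58.4,180)
plan([((.559,.293,.07),T),((.559,.293,.026),T)])
E
```

```text
now [0.5588 0.2927 0.1602] [ 0.5239  0.8518  0.0011  0.8518 -0.5239 -0.0012 -0.0005  0.0016 -1.    ] F [0.5189 0.2479 0.331 ] 1.002181976938962 12.85 [17.5481 35.5717 85.0766 -0.0985 59.3137 49.1952]
(0.559, 0.293, 0.07) -> [ 0.0014 -0.0006  0.3006  0.0005  0.0001  0.    ] rows 3.0
(0.559, 0.293, 0.026) -> [ 0.0014 -0.0008  0.4472  0.0005  0.0001  0.    ] rows 4.0
```

>>> move_arm(increments=[[0.0015, 0, 0.12, 0, 0, 0, 1], [0.0015, 0, 0.24, 0, 0, 0, 1], [0.0015, 0, 0.34, 0, 0, 0, 1], [0.0015, 0, 0.4, 0, 0, 0, 1], [0.0015, 0, 0.435, 0, 0, 0, 1], [0.0015, 0, 0.447, 0, 0, 0, 1], [0.0015, 0, 0.447, 0, 0, 0, 1], [0.0015, 0, 0.447, 0, 0, 0, 1]])

```text
time_s: 13.52
position: [0.561, 0.2933, 0.0279]
tcp_rot: [[0.525, 0.851, 0.005], [0.851, -0.525, 0.0], [0.003, 0.004, -1.0]]
force: [0.3, 0.7, 0.5]
opening: 1.005
grasp_force: 0.0
```

>>> move_arm(increments=[[0, 0, 0, 0, 0, 0, 0], [0, 0, 0, 0, 0, 0, 0], [0, 0, 0, 0, 0, 0, 0], [0, 0, 0, 0, 0, 0, 0], [0, 0, 0, 0, 0, 0, 0], [0, 0, 0, 0, 0, 0, 0], [0, 0, 0, 0, 0, 0, 0], [0, 0, 0, 0, 0, 0, 0]])

```text
time_s: 14.18
position: [0.5602, 0.2935, 0.0263]
tcp_rot: [[0.524, 0.852, 0.003], [0.852, -0.524, -0.0], [0.001, 0.003, -1.0]]
force: [0.1, -0.8, 0.2]
opening: 0.503
grasp_force: 29.9
```

```bash
python3 - <<'E'
from h import *
X=np.array([np.cos(np.radians(-4.7)),np.sin(np.radians(-4.7)),0]);E=np.array([.628,.2404,0])
s=bot.read_state(); p=s["position"]; R=np.array(s["tcp_rot"]); print(np.degrees(np.arctan2(R[1,0],R[0,0])))
up=p+[0,0,.05]
T=tool(175.3,180)
S=E-.163*X; S[2]=p[2]+.05   # tip ~25mm before the edge
plan([(up,R),(S,tool(115,180)),(S,T)])
print("S",S)
E
```

```text
58.398472722601866
now [0.5602 0.2935 0.0263] [ 0.524   0.8517  0.003   0.8517 -0.524  -0.0005  0.0012  0.0028 -1.    ] F [ 0.0798 -0.7615  0.2196] 0.5031743019084739 14.1833 [17.5758 46.5067 88.6486 -0.1088 44.6905 49.2546]
[0.5602 0.2935 0.0763] -> [ 0.0002  0.0005 -0.1667  0.      0.      0.    ] rows 2.0
[0.4655 0.2538 0.0763] -> [-0.2779 -0.1989 -0.1675  0.001   0.0001 -0.3145] rows 8.0
[0.4655 0.2538 0.0763] -> [-0.2779 -0.1989 -0.1675  0.0009  0.0007 -0.6495] rows 17.0
S [0.4655 0.2538 0.0763]
```

>>> move_arm(increments=[[0, 0, -0.08, 0, 0, 0, 0], [0, 0, -0.167, 0, 0, 0, 0], [-0.278, -0.199, -0.167, 0, 0, -0.3145, 0], [-0.278, -0.199, -0.167, 0, 0, -0.3145, 0], [-0.278, -0.199, -0.167, 0, 0, -0.3145, 0], [-0.278, -0.199, -0.167, 0, 0, -0.3145, 0], [-0.278, -0.199, -0.167, 0, 0, -0.3145, 0], [-0.278, -0.199, -0.167, 0, 0, -0.3145, 0], [-0.278, -0.199, -0.167, 0, 0, -0.3145, 0], [-0.278, -0.199, -0.167, 0, 0, -0.3145, 0]])

```text
time_s: 15.02
position: [0.4645, 0.2536, 0.0758]
tcp_rot: [[-0.428, 0.904, 0.001], [0.904, 0.428, -0.001], [-0.001, 0.0, -1.0]]
force: [0.3, -1.2, -2.3]
opening: 0.504
grasp_force: 29.9
```

```bash
python3 - <<'E'
from h import *
plan([((.4655,.2538,.0763),tool(175.3,180))])
E
```

```text
now [0.4645 0.2536 0.0758] [-0.4279  0.9038  0.0007  0.9038  0.4279 -0.0008 -0.0011  0.0003 -1.    ] F [ 0.3222 -1.2068 -2.2599] 0.5040824397554411 15.0167 [ 16.5563  36.9798 103.1213  -0.0889  39.8725  -8.707 ]
(0.4655, 0.2538, 0.0763) -> [-0.0007  0.0032 -0.0018 -0.0001  0.0004 -0.3332] rows 9.0
```

>>> move_arm(increments=[[0, 0.003, 0, 0, 0, -0.333, 0], [0, 0.003, 0, 0, 0, -0.333, 0], [0, 0.003, 0, 0, 0, -0.333, 0], [0, 0.003, 0, 0, 0, -0.333, 0], [0, 0.003, 0, 0, 0, -0.333, 0], [0, 0.003, 0, 0, 0, -0.333, 0], [0, 0.003, 0, 0, 0, -0.333, 0], [0, 0.003, 0, 0, 0, -0.333, 0], [0, 0.003, 0, 0, 0, -0.333, 0], [0, 0.003, 0, 0, 0, -0.333, 0]])

```text
time_s: 15.85
position: [0.4653, 0.254, 0.0757]
tcp_rot: [[-0.996, 0.088, 0.0], [0.088, 0.996, -0.001], [-0.001, -0.001, -1.0]]
force: [0.1, 0.2, -2.8]
opening: 0.506
grasp_force: 29.9
```

```bash
cat > w.py <<'E'
from h import *
X=np.array([np.cos(np.radians(-4.7)),np.sin(np.radians(-4.7)),0]);Y=np.array([-X[1],X[0],0]);E=np.array([.628,.2404,0])
def st(p): d=np.array(p)-E; return np.array([d@X,d@Y,p[2]])
def look(zs=.0):
    C={n:viewer.capture(n) for n in("side","top")}
    r={n:nets.find_in(n,"wedge_mid")[:1] for n in C}; print({n:r[n] for n in r})
    if all(r.values()):
        x,e=tri([ray(C[n],r[n][0]["location"]) for n in C]); print("mid",x,"stand",st(x),e)
    n="top"; im=C[n]["image"]; h=cv2.cvtColor(im,cv2.COLOR_BGR2HSV).astype(int); h0=cv2.cvtColor(cv2.imread("pics/top0.png"),cv2.COLOR_BGR2HSV).astype(int)
    m=((h[...,1]-h0[...,1]>25)&(h[...,0]<22)&(h[...,2]>120)).astype(np.uint8)
    M=np.zeros_like(m);M[160:275,100:215]=m[160:275,100:215]
    k,l,s,ce=cv2.connectedComponentsWithStats(M)
    if k>1:
        i=1+np.argmax(s[1:,4]); c=np.argwhere(l==i)[:,::-1].astype(np.float32); print(s[i])
        P=np.array([st(onz(C[n],p,zs+.012)) for p in c]); print("stand x range",P[:,0].min(),P[:,0].max())
        for a in np.arange(-.16,.1,.02):
            q=P[(P[:,0]>a)&(P[:,0]<a+.02)]
            if len(q)>8: print(a.round(3),"y",q[:,1].min().round(4),q[:,1].max().round(4),"mid",((q[:,1].min()+q[:,1].max())/2).round(4))
    return C
E
python3 - <<'E'
from w import *
plan([]); p=bot.read_state()["position"]; print("tcp stand",st(p))
look(.055)
E
```

```text
now [0.4653 0.254  0.0757] [-0.9962  0.0875  0.0005  0.0875  0.9962 -0.001  -0.0006 -0.0009 -1.    ] F [ 0.0767  0.1902 -2.7827] 0.5059216086562096 15.85 [ 16.5738  37.0318 102.9881  -0.096   39.9694 -68.3303]
tcp stand [-0.1632  0.0002  0.0757]
{'side': [{'location': [305.6, 287.1], 'conf': 0.94}], 'top': [{'location': [152.6, 212.9], 'conf': 0.56}]}
mid [0.5413 0.2395 0.0605] stand [-0.0864 -0.008   0.0605] [np.float64(0.013734230510738202), np.float64(0.013734230510738464)]
[134 192  27  46 887]
stand x range -0.1302868704570493 -0.027030991650505345
-0.14 y -0.0219 0.0263 mid 0.0022
-0.12 y -0.0234 0.0257 mid 0.0012
-0.1 y -0.0232 0.0249 mid 0.0008
-0.08 y -0.023 0.0229 mid -0.0
-0.06 y -0.023 0.0218 mid -0.0006
-0.04 y -0.0228 0.0215 mid -0.0006
```

>>> move_arm(increments=[[0, 0, 0.06, 0, 0, 0, 0], [0, 0, 0.12, 0, 0, 0, 0], [0, 0, 0.145, 0, 0, 0, 0], [0, 0, 0.155, 0, 0, 0, 0], [0, 0, 0.161, 0, 0, 0, 0], [0, 0, 0.164, 0, 0, 0, 0], [0, 0, 0.164, 0, 0, 0, 0], [0, 0, 0.164, 0, 0, 0, 0]])

```text
time_s: 16.72
position: [0.4665, 0.2542, 0.0275]
tcp_rot: [[-0.996, 0.088, 0.003], [0.088, 0.996, -0.0], [-0.003, 0.0, -1.0]]
force: [0.6, 0.0, -1.9]
opening: 0.503
grasp_force: 29.9
```

>>> move_arm(increments=[[-0.04, 0, 0.002, 0, 0, 0, 0], [-0.08, 0, 0.003, 0, 0, 0, 0], [-0.12, 0.001, 0.003, 0, 0, 0, 0], [-0.16, 0.001, 0.003, 0, 0, 0, 0], [-0.2, 0.001, 0.003, 0, 0, 0, 0], [-0.24, 0.001, 0.003, 0, 0, 0, 0], [-0.27, 0.0015, 0.003, 0, 0, 0, 0], [-0.3, 0.0015, 0.003, 0, 0, 0, 0], [-0.33, 0.002, 0.003, 0, 0, 0, 0], [-0.33, 0.002, 0.003, 0, 0, 0, 0]])

```text
time_s: 17.55
position: [0.5644, 0.2457, 0.0265]
tcp_rot: [[-0.996, 0.089, 0.001], [0.089, 0.996, -0.001], [-0.001, -0.001, -1.0]]
force: [-0.4, -0.8, -4.0]
opening: 0.507
grasp_force: 29.8
```

```bash
python3 - <<'E'
from w import *
plan([]); print("tcp stand",st(bot.read_state()["position"])); look()
E
```

```text
now [0.5644 0.2457 0.0265] [-0.996   0.0888  0.0006  0.0888  0.996  -0.0007 -0.0006 -0.0007 -1.    ] F [-0.3596 -0.8261 -4.0162] 0.5070803210633998 17.55 [ 13.162   45.7123  91.1548  -0.069   43.1093 -71.6931]
tcp stand [-0.0638  0.0001  0.0265]
{'side': [{'location': [270.6, 305.1], 'conf': 0.75}], 'top': [{'location': [163.1, 186.0], 'conf': 0.52}]}
mid [ 0.6169  0.2322 -0.0014] stand [-0.0104 -0.0091 -0.0014] [np.float64(0.007623718466287579), np.float64(0.0076237184662874494)]
[147 182  21  11 128]
stand x range -0.018416407450761854 0.002310026346049625
-0.02 y -0.0215 0.0263 mid 0.0024
-0.0 y -0.0185 0.0251 mid 0.0033
```

>>> move_arm(increments=[[-0.012, 0, 0, 0, 0, 0, 0], [-0.024, 0, 0, 0, 0, 0, 0], [-0.036, 0, 0, 0, 0, 0, 0], [-0.048, 0, 0, 0, 0, 0, 0], [-0.06, 0, 0, 0, 0, 0, 0], [-0.07, 0, 0, 0, 0, 0, 0], [-0.08, 0, 0, 0, 0, 0, 0]])

```text
time_s: 18.33
position: [0.5856, 0.2441, 0.0263]
tcp_rot: [[-0.996, 0.088, -0.004], [0.088, 0.996, -0.001], [0.004, -0.001, -1.0]]
force: [-6.7, 0.8, 2.5]
opening: 0.506
grasp_force: 29.9
```

>>> move_arm(increments=[[-0.008, 0, 0, 0, 0, 0, 0], [-0.014, 0, 0, 0, 0, 0, 0], [-0.02, 0, 0, 0, 0, 0, 0], [-0.02, 0, 0, 0, 0, 0, 0]])

```text
time_s: 18.67
position: [0.5923, 0.2435, 0.0263]
tcp_rot: [[-0.996, 0.088, -0.003], [0.088, 0.996, -0.001], [0.003, -0.001, -1.0]]
force: [-5.2, 0.3, 0.8]
opening: 0.502
grasp_force: 29.9
```

>>> move_arm(increments=[[-0.007, 0, 0, 0, 0, 0, 0], [-0.014, 0, 0, 0, 0, 0, 0], [-0.02, 0, 0, 0, 0, 0, 0], [-0.02, 0, 0, 0, 0, 0, 0]])

```text
time_s: 19.0
position: [0.5983, 0.243, 0.0263]
tcp_rot: [[-0.996, 0.088, -0.002], [0.088, 0.996, -0.001], [0.002, -0.001, -1.0]]
force: [-4.8, -0.1, 0.7]
opening: 0.501
grasp_force: 29.9
```

>>> move_arm(increments=[[-0.006, 0, 0, 0, 0, 0, 0], [-0.01, 0, 0, 0, 0, 0, 0], [-0.01, 0, 0, 0, 0, 0, 0]])

```text
time_s: 19.25
position: [0.6014, 0.2428, 0.0264]
tcp_rot: [[-0.996, 0.088, -0.002], [0.088, 0.996, -0.001], [0.002, -0.001, -1.0]]
force: [-4.7, 0.6, 1.7]
opening: 0.503
grasp_force: 29.9
```

>>> move_arm(increments=[[-0.006, 0, 0, 0, 0, 0, 0], [-0.01, 0, 0, 0, 0, 0, 0], [-0.01, 0, 0, 0, 0, 0, 0]])

```text
time_s: 19.5
position: [0.603, 0.2426, 0.0263]
tcp_rot: [[-0.996, 0.088, -0.005], [0.088, 0.996, -0.001], [0.005, -0.001, -1.0]]
force: [-7.8, -0.4, 4.0]
opening: 0.503
grasp_force: 29.9
```

>>> move_arm(increments=[[-0.006, 0, 0, 0, 0, 0, 0], [-0.01, 0, 0, 0, 0, 0, 0], [-0.01, 0, 0, 0, 0, 0, 0]])

```text
time_s: 19.75
position: [0.6033, 0.2426, 0.0263]
tcp_rot: [[-0.996, 0.088, -0.011], [0.088, 0.996, -0.001], [0.011, -0.002, -1.0]]
force: [-12.2, 1.8, 7.4]
opening: 0.501
grasp_force: 29.9
```

>>> move_arm(increments=[[-0.008, 0, 0, 0, 0, 0, 0], [-0.016, 0, 0, 0, 0, 0, 0], [-0.016, 0, 0, 0, 0, 0, 0]])

```text
time_s: 20.0
position: [0.6041, 0.2424, 0.0261]
tcp_rot: [[-0.996, 0.087, -0.019], [0.087, 0.996, -0.002], [0.019, -0.003, -1.0]]
force: [-18.3, 2.2, 10.3]
opening: 0.501
grasp_force: 30.0
```

>>> move_arm(increments=[[-0.008, 0, 0, 0, 0, 0, 0], [-0.016, 0, 0, 0, 0, 0, 0], [-0.016, 0, 0, 0, 0, 0, 0]])

```text
time_s: 20.25
position: [0.6049, 0.2424, 0.026]
tcp_rot: [[-0.996, 0.087, -0.028], [0.087, 0.996, -0.002], [0.028, -0.004, -1.0]]
force: [-24.0, 4.0, 16.9]
opening: 0.503
grasp_force: 30.0
```

```bash
python3 - <<'E'
from w import *
plan([]); print("tcp stand",st(bot.read_state()["position"])); look()
E
```

```text
now [0.6049 0.2424 0.026 ] [-0.9958  0.087  -0.0279  0.0871  0.9962 -0.002   0.0277 -0.0044 -0.9996] F [-24.0401   4.0218  16.865 ] 0.5031022676481708 20.25 [ 11.9325  47.9531  84.2588   0.2905  49.3776 -73.2646]
tcp stand [-0.0232  0.0001  0.026 ]
{'side': [], 'top': [{'location': [284.4, 239.0], 'conf': 0.5}]}
[149 205   8   3  18]
stand x range -0.05717236941188355 -0.05170545664074798
-0.06 y -0.0014 0.0155 mid 0.007
```

The wedge resists 24 N, so it is jammed. I'll ease the load, open, and rise straight up.

>>> move_arm(increments=[[0.012, 0, 0, 0, 0, 0, 0], [0.02, 0, 0, 0, 0, 0, 0], [0.02, 0, 0, 0, 0, 0, 1], [0.02, 0, 0, 0, 0, 0, 1], [0.02, 0, 0, 0, 0, 0, 1], [0.02, 0, 0, 0, 0, 0, 1], [0.02, 0, 0, 0, 0, 0, 1], [0.02, 0, 0, 0, 0, 0, 1]])

```text
time_s: 21.12
position: [0.6139, 0.2415, 0.0265]
tcp_rot: [[-0.996, 0.089, 0.003], [0.089, 0.996, -0.0], [-0.003, -0.0, -1.0]]
force: [0.1, 0.1, -0.2]
opening: 0.868
grasp_force: 0.0
```

>>> move_arm(increments=[[0.01, 0, -0.05, 0, 0, 0, 1], [0.02, 0, -0.15, 0, 0, 0, 1], [0.05, 0, -0.3, 0, 0, 0, 1], [0.1, 0.0, -0.45, 0, 0, 0, 1], [0.2, -0.1, -0.6, 0, 0, 0, 1], [0.3, -0.3, -0.8, 0, 0, 0, 1], [0.4, -0.5, -0.8, 0, 0, 0, 1], [0.45, -0.7, -0.8, 0, 0, 0, 1], [0.45, -0.7, -0.8, 0, 0, 0, 1], [0.45, -0.7, -0.8, 0, 0, 0, 1]])

```text
time_s: 21.95
position: [0.4688, 0.0637, 0.2621]
tcp_rot: [[-0.996, 0.087, 0.004], [0.087, 0.996, -0.001], [-0.004, -0.001, -1.0]]
force: [0.3, -0.4, -0.1]
opening: 0.999
grasp_force: 0.0
```

```bash
python3 - <<'E'
from w import *
plan([]); C=look()
for k in("shelf_edge","mug","tin"):
    r={n:nets.find_in(n,k)[:1] for n in C}
    if all(r.values()): print(k,tri([ray(C[n],r[n][0]["location"]) for n in C]),r)
# shelf front edge height: level vs sag predictions in side view
c=C["side"]; 
for z in(.018,.036): print(z,"lower",pix(c,[E+Y*.09+[0,0,z],E-Y*.09+[0,0,z]]).ravel(),"upper",pix(c,[E+Y*.09+[0,0,z+.014],E-Y*.09+[0,0,z+.014]]).ravel())
im=cv2.cvtColor(c["image"],cv2.COLOR_BGR2HSV); o=cv2.cvtColor(cv2.imread("pics/side0.png"),cv2.COLOR_BGR2HSV)
for col in(259,): 
    for r in range(262,288,2): print(r,o[r,col],im[r,col])
# wedge colour along axis in top image, stand coords at top face
t=C["top"]; h=cv2.cvtColor(t["image"],cv2.COLOR_BGR2HSV)
for a in np.arange(-.085,.02,.006):
    u=pix(t,[E+X*a+[0,0,.042]])[0]; print(a.round(3),u.round(1),h[int(u[1]),int(u[0])],end="; ")
E
```

```text
now [0.4688 0.0637 0.2621] [-0.9962  0.087   0.0041  0.087   0.9962 -0.0011 -0.0042 -0.0007 -1.    ] F [ 0.3092 -0.3942 -0.0743] 0.9993744734923138 21.95 [ -5.8069  16.2062 101.3269  -0.0409  62.2251 -90.7988]
{'side': [{'location': [278.7, 295.3], 'conf': 0.68}], 'top': [{'location': [157.7, 193.2], 'conf': 0.7}]}
mid [0.5967 0.2361 0.0318] stand [-0.0309 -0.0069  0.0318] [np.float64(0.0065772714384946486), np.float64(0.006577271438494664)]
[143 182  25  27 483]
stand x range -0.05783566780256568 0.003492107992824214
-0.06 y -0.0223 0.0307 mid 0.0042
-0.04 y -0.0212 0.0301 mid 0.0045
-0.02 y -0.0218 0.0287 mid 0.0034
-0.0 y -0.0185 0.0275 mid 0.0045
shelf_edge (array([0.6659, 0.2401, 0.0449]), [np.float64(0.06660194261952523), np.float64(0.06660194261952526)]) {'side': [{'location': [218.2, 289.1], 'conf': 0.59}], 'top': [{'location': [157.2, 194.4], 'conf': 0.73}]}
mug (array([ 0.5078, -0.0646,  0.0343]), [np.float64(0.002652897354260259), np.float64(0.0026528973542601373)]) {'side': [{'location': [308.4, 230.5], 'conf': 0.75}], 'top': [{'location': [285.4, 235.5], 'conf': 0.58}]}

[... 768 characters left out ...]
 100 248] [ 21  97 250]
286 [ 19 101 245] [ 23  86 253]
-0.085 [150.6 218.4] [ 13 120 160]; -0.079 [150.9 215.9] [ 14 120 160]; -0.073 [151.2 213.3] [ 13 119 158]; -0.067 [151.5 210.7] [ 13 121 158]; -0.061 [151.8 208.1] [ 12 126 152]; -0.055 [152.1 205.6] [ 15 159 246]; -0.049 [152.5 203. ] [ 15 157 246]; -0.043 [152.8 200.4] [ 11 160 202]; -0.037 [153.1 197.9] [ 15 157 246]; -0.031 [153.4 195.3] [ 12 163 232]; -0.025 [153.7 192.7] [ 15 158 246]; -0.019 [154.1 190.2] [ 11 162 231]; -0.013 [154.4 187.6] [ 15 158 246]; -0.007 [154.7 185.1] [ 10 156 168]; -0.001 [155.  182.5] [ 13 123 188]; 0.005 [155.3 180. ] [ 21  73 243]; 0.011 [155.7 177.4] [ 19  87 232]; 0.017 [156.  174.9] [ 16  93 206];
```

```bash
python3 -c "
from rig import workorder; print(workorder.hand_in())"
```

```text
the job is handed in; nothing more can be done
None
```

The job is handed in: the wedge was laid on its sole and released, then retaken and pushed about 112 mm under the middle of the shelf edge until it resisted 24 N; the last camera check showed the shelf level, the mug and tin where they were (within camera accuracy), and the arm clear at 22 s.

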